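# Hold back the belt tensioner of the edge sander

### The arm

A 6-joint arm with a two-finger parallel gripper is mounted at the origin on the work surface. World frame = base frame: x ahead of the robot, y to its left, z up, the work surface at z = 0. Lengths are in m, angles in degrees, forces in N, time in s.
With the tool pointing down it reaches from about 0.35 to 0.85 m from the base axis. Payload 8.1 kg.
Tool frame: the origin (TCP) lies at the very end of the fingers, on their centre line; the grasp point (between the pads) lies 19 mm behind it; z points along the fingers, y is the direction in which the jaws open and shut (so a half turn about z gives the same grasp; the last joint's range is limited). The gripper opens to 93 mm and grips with 3 to 60 N. Pads are 15 mm wide; open, the fingers measure 128 mm over their backs; the gripper's body (75 mm by 188 mm) begins 65 mm behind the grasp point.
Start: joints at [-74.336, 7.471, 85.268, -0, 87.261, -4.893], TCP at [0.211, -0.562, 0.219] pointing down, gripper open.
Joint ranges: [-169.43, 169.43], [-51.17, 129.36], [1.28, 143.12], [-76.62, 256.62], [0, 156.53], [-152.29, 152.29]. Speed limits (degrees/s): [136.94, 136.94, 159.86, 180, 180, 180].

### API

Orientations are given as [roll, pitch, yaw] about the fixed x, y, z axes, in that order (R = Rz(yaw) Ry(pitch) Rx(roll)).
In Python, from workcell import get_state, grab_frame, camera_model, finish_job, spot_in, outline_of gives the robot as it stands.
- The arm moves only by the tool play_rows, never from a script. Its argument "plan" is a list of rows, each a list of 2 entries, a list of its own where there are three numbers: the shift along the tool's x, y, z in mm, then the turn about the tool's z in degrees. A call has exactly 10 rows; each row is the pose to reach, as a shift and turn from the pose commanded when the call began, along the tool's axes at that moment; what a row does not reach only later rows make up. A row lasts 1/10 s, in which the tool goes at most 50 mm and 8.59 degrees, less where a joint would pass 70% of its speed; a pose out of reach is approached as far as the arm can. A call with a gripper value outside its range is refused whole. "fingers" is the opening, from 0 (shut) to 1 (fully open), set as the call begins (left out, the last holds). The fingers move at their own pace and stop on an object; "force" is the grip in N (left out, the last holds). Time passes only in rows, so rows that repeat a pose let the fingers close, or fill a call up. It gives the time, the measured TCP pose, the force and the opening at its end, in the units of the state.
- get_state(): the state, without advancing time (a new reading comes with each control period).
- grab_frame(name): name is "side" or "top" or "wrist"; returns (picture, depth): 420x560x3 uint8, red, green, blue; 420x560 float32, m along the optical axis (not along the pixel's ray), 0 where there is no reading.
- camera_model(name): a dict with "fx", "fy", "cx", "cy" (pixels), "rvec" (rotation vector, rad) and "tvec" (3), from world to camera coordinates, as OpenCV has them. Camera axes: x right, y down, z forward; pixel columns grow to the right and rows downward; lengths in m; the calibration is good to about 2 mm. A picture is of the moment at which its call begins: read the wrist's pose just before it. camera_model takes no time and is no camera call; for the wrist camera it gives the pose at the moment of the call.
- finish_job(): hands the job in, once; it reports no verdict.
Trained networks look in the newest picture that a camera, given by its name, has taken for a name from the list of things; names that differ only in an ending like _2 or _b are one class to them, and where a whole thing is asked for, a point or a joint stands for the part that bears it (a point fixed in the world has none). Each returns a list of dicts, best first, with "score" (0 to 1); they miss things now and then, are a little off and sometimes report something else, mostly with a low value. They report only what shows in the picture. A call takes as long as a camera call.
- spot_in(camera, query): "pixel" ([column, row] in pixels, amid what is visible of it).
- outline_of(camera, query): "pixels" (420x560 bool, what is visible of it) and "pixel" ([column, row] in pixels, amid what is visible of it).
The state is a dict: "time_s": time; "qpos": joint angles; "qvel": joint speeds; "joint_efforts": joint torques, N m; "position": TCP position; "tcp_rot": TCP orientation; "force": force on the tool from outside, world axes, zero at the start; "ft_torque": the same for the moment, N m; "opening": finger opening in m.
Only numpy, scipy, OpenCV 4.12 (cv2) and the standard library are available. Lean on these libraries where they do the work, as an engineer would, in place of code of your own. Each camera call takes 0.05 s, during which the arm holds its last target.

### The job

I want to slip a new belt onto the edge sander: turn the blue lock knob clockwise until it clicks over to its released side, then push the yellow tensioner arm back by its red post, clockwise seen from above, until its ratchet has fully clicked past, but not so far that it jams against its end stop. The worn ratchet will not keep it there, so keep the gripper on the post and finish while still holding the arm back, at rest. Leave the other things on the bench and on the machine where they are.

Things in the scene. Friction and masses are not known exactly. Their poses are not given: they have to be found in the camera images.
- sander: green base of a benchtop edge sander, belt and guard off, fixed to the bench; its top is 50 mm above the bench. Origin on the bench right under the tensioner arm's pivot; z up, x away from the robot and y to the left, turned by the base's yaw. The base spans -150 to 120 mm in x, -110 to 360 mm in y
- drive_drum (a point): top centre of the black drive drum (90 mm across, spindle top 129 mm above the bench), an obstacle left on the base at (-45, 290) mm. Before it, at (-89, 185), an aluminium platen plate 100 mm long along the base's y, top 116 mm above the bench
- pawl_guide (a point): top centre of the brass guide of the sprung pawl slider, 22 x 34 mm, top 76 mm above the bench, at (0, 91) mm in the base's frame
- pivot_axis (a point): axis of the yellow tensioner arm, 61 mm above the bench. The arm is a bar 22 mm wide, upper face 67 mm above the bench; at rest it points along the base's -x, to the robot, with a 60 mm tail the other way. On it stand the spring hub (on the pivot, top 91 mm), black idler roller (60 mm out, 48 mm across, top 128 mm) and red post (125 mm out)
- tension_post: upright red round post (a sleeve that spins freely on its pin) at the arm's end, by which the arm is pushed: 16 mm across, from 67 to 139 mm above the bench, with a 22 mm collar round its lowest 5 mm. Origin at its foot on the arm's upper face; z up
- post_mid (a point): point on the red post's axis, 112 mm above the bench, 27 mm below its top
- tension_arm (a joint): arm angle, rad: 0 at rest, grows clockwise from above (post moves round to the base's +y), end stop 0.72. Sprung back: 5 N at the post at 0, 10 N at 0.6. The pawl adds up to 2 N from 0.25, clicks over at 0.36, is fully past at 0.47. Being worn it does not hold: let go, the arm flies back. With the knob locked it gives only about 0.1
- lock_knob (a joint): angle of the lock knob, rad: 0 locked, 1.3 (stop) released; grows clockwise seen from above. Sprung detent at 0.65: from 0.11 to 0.65 it resists and turns the knob back, with at most 0.15 N m; past it the free knob snaps on by itself to at least 1.1. A steel lobe low on its shaft blocks the arm's tail until about 0.7
- lock_grip (a point): on the lock knob's upright axis at the height to grip, 131 mm above the bench, at (35, -65) mm in the base's frame. The knob is a blue bar 12 mm wide, 46 mm long, from 110 to 140 mm above the bench, on a black disc 44 mm across; at 0 the bar lies along the base's y
- cork_block: cork sanding block 65 x 40 x 28 mm, lying loose on the sander's base; origin at its underside's centre
- brass_nut: brass hand nut, 32 mm across, 22 mm high, lying loose on the sander's base; origin at its underside's centre
- hammer: hammer, 280 mm long, lying on the bench to the right; origin under its middle, handle to its -x
- glue_bottle: white glue bottle, 48 mm across, 110 mm high, standing on the bench to the right; origin at its foot
- turned_gourd: turned pale wooden gourd vase, 120 mm across, 160 mm high, on the right; origin at its foot
- wax_tub: yellow tub with a red lid, 70 mm across, 70 mm high, on the right; origin at its foot
- wood_bowl: brown wooden bowl, 120 mm across, 50 mm high, on the left; origin at its foot

How it is judged:
By the outcome, as a careful person would: the job done as asked, in the order asked, and still so for the second after the job is handed in, while the arm keeps its last pose, push and grip.
It also fails if it takes over 51 s, if anything falls off the work surface, if the arm or the gripper's body presses on something with over 40 N, if the wrist force passes 120 N, or if a joint passes its speed limit or range.

## Working session

There is one attempt and no reset: what is moved stays moved. The work goes in short steps, Python scripts to look and compute and a tool call to move; the robot and the scene stay as the last step left them, time stands still between calls to the robot, and variables do not carry over. Pictures are saved under pics/ and viewed, and the job is handed in when it is done.

Besides the shell and the picture viewer there is one more tool, called after ">>>" as name(argument=value, ...) on one line, values as JSON. play_rows: Moves the arm, as the interface text tells. Its arguments: {"type":"object","properties":{"plan":{"type":"array"},"fingers":{"type":"number"},"force":{"type":"number"}},"required":["plan"]}

```bash
mkdir -p pics
cat > h.py <<'E'
import numpy as np,cv2
from workcell import *
def cam(n):
    m=camera_model(n);R=cv2.Rodrigues(np.array(m['rvec'],float))[0];return m,R,np.array(m['tvec'],float).ravel()
def at_z(c,px,z):
    m,R,t=c;d=R.T@np.array([(px[0]-m['cx'])/m['fx'],(px[1]-m['cy'])/m['fy'],1.]);o=-R.T@t
    return o+d*(z-o[2])/d[2]
def cloud(c,dep):
    m,R,t=c;v,u=np.mgrid[:dep.shape[0],:dep.shape[1]]
    P=np.stack([(u-m['cx'])/m['fx']*dep,(v-m['cy'])/m['fy']*dep,dep],-1)
    return (P-t)@R
def proj(c,p):
    m,R,t=c;q=R@np.array(p)+t;return np.array([m['fx']*q[0]/q[2]+m['cx'],m['fy']*q[1]/q[2]+m['cy']])
E
python3 - <<'E'
from h import *
s=get_state();print(s)
for n in ['top','side']:
    im,d=grab_frame(n);cv2.imwrite(f'pics/{n}0.png',im[:,:,::-1]);np.savez(f'{n}0.npz',im=im,d=d)
    c=cam(n);P=cloud(c,d);print(n,-c[1].T@c[2])
    for q in ['lock_knob','tension_post','pawl_guide','drive_drum','tension_arm','cork_block','brass_nut','sander']:
        r=outline_of(n,q)
        for o in r[:2]:
            m=o['pixels'].astype(bool)&(d>0);X=P[m]
            print(q,round(o['score'],2),o['pixel'],m.sum(),np.median(X,0).round(3) if m.sum() else '',X[:,2].max().round(3) if m.sum() else '')
E
```

```text
{'time_s': 0.0, 'qpos': array([-7.43367046e+01,  7.51387582e+00,  8.53289379e+01,  1.33689402e-04,
        8.72595474e+01, -4.89179318e+00]), 'qvel': array([-0.10909161,  0.02489382, -0.11749293,  0.09692958,  0.03820943,
        0.02157602]), 'joint_efforts': array([-1.55090660e-03, -5.59846616e+01, -4.91763675e+01,  7.65927136e-02,
        3.58500460e-02, -1.20536365e-04]), 'position': array([ 0.21054872, -0.5612528 ,  0.21760355]), 'tcp_rot': array([-1.79898023e+02, -8.86179531e-03,  2.05550741e+01]), 'force': array([ 0.61660322,  0.17686762, -1.07905134]), 'ft_torque': array([ 0.01570247, -0.03426925,  0.02239211]), 'opening': 0.09322714043520865}
top [ 0.22622159 -0.01439412  1.62362897]
lock_knob 0.79 [308.8, 175.1] 203 [ 0.631 -0.084  0.114] 0.152
tension_post 0.52 [293.6, 231.0] 60 [ 0.469 -0.029  0.113] 0.145
tension_post 0.39 [96.7, 213.5] 1166 [0.557 0.57  0.023] 0.06
drive_drum 0.91 [251.7, 204.0] 13116 [0.566 0.092 0.053] 0.152
tension_arm 0.81 [292.6, 199.6] 709 [ 0.558 -0.025  0.088] 0.145
tension_arm 0.26 [248.4, 202.1] 13405 [0.566 0.091 0.053] 0.152
cork_block 0.74 
[... 435 characters left out ...]
0.087  0.114] 0.149
tension_post 0.41 [242.0, 239.4] 224 [0.669 0.141 0.078] 0.092
tension_post 0.4 [295.4, 200.6] 67 [ 0.477 -0.029  0.107] 0.145
pawl_guide 0.96 [269.1, 245.4] 7797 [0.574 0.149 0.053] 0.149
pawl_guide 0.44 [273.8, 133.2] 314 [ 0.597 -0.507  0.024] 0.039
drive_drum 0.58 [270.2, 243.1] 7774 [0.573 0.143 0.053] 0.149
tension_arm 0.68 [242.6, 241.3] 224 [0.666 0.142 0.077] 0.092
tension_arm 0.61 [273.8, 203.7] 646 [ 0.553 -0.023  0.077] 0.145
cork_block 0.76 [242.1, 239.2] 238 [0.669 0.141 0.077] 0.092
brass_nut 0.72 [267.5, 243.5] 7770 [0.572 0.144 0.053] 0.149
brass_nut 0.48 [237.6, 256.3] 53 [0.671 0.204 0.066] 0.081
sander 0.63 [269.9, 245.4] 7784 [0.573 0.145 0.053] 0.149
```

Run:
```python
import cv2
a=cv2.imread('pics/top0.png')[100:290,130:400];cv2.imwrite('pics/top0c.png',cv2.resize(a,None,fx=2.9,fy=2.9,interpolation=cv2.INTER_CUBIC))
a=cv2.imread('pics/side0.png')[130:330,170:390];cv2.imwrite('pics/side0c.png',cv2.resize(a,None,fx=2.9,fy=2.9,interpolation=cv2.INTER_CUBIC))
```

```text
(no output)
```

View pics/top0c.png

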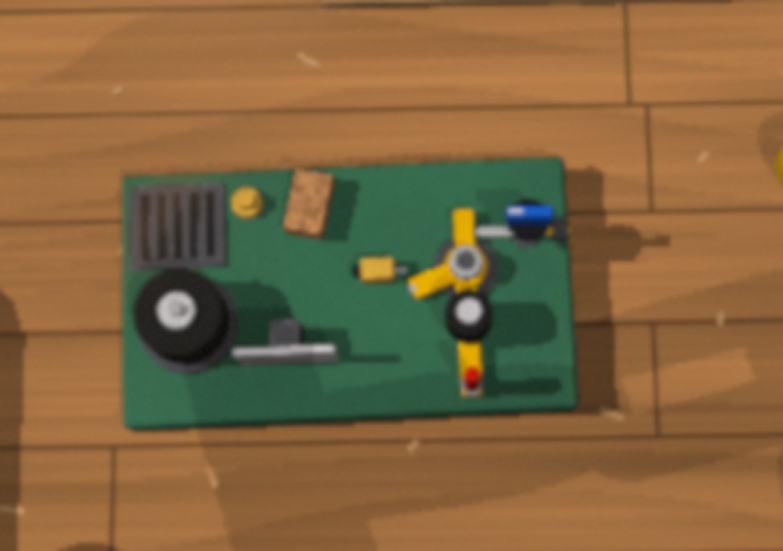

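View pics/side0c.png

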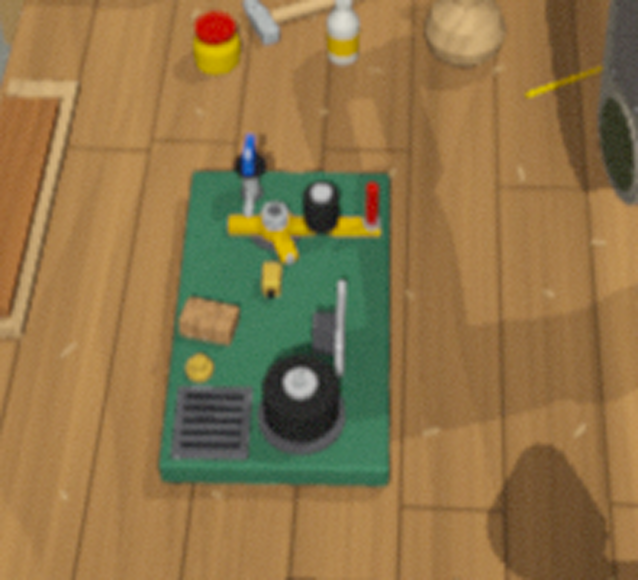

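View pics/top0.png

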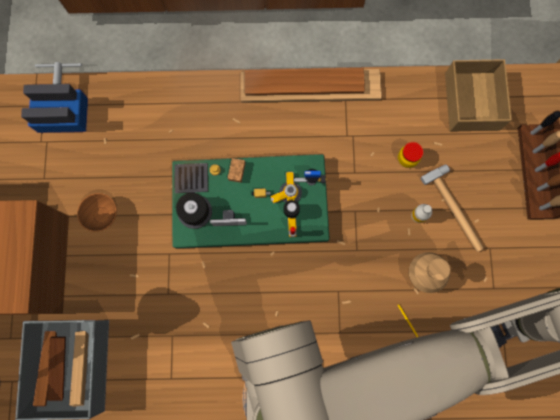

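Run:
```python
from h import *
for n in ['top','side']:
    z=np.load(n+'0.npz');im,d=z['im'].astype(int),z['d'];c=cam(n);P=cloud(c,d)
    r,g,b=im[...,0],im[...,1],im[...,2]
    box=(P[...,0]>.35)&(P[...,0]<.8)&(P[...,1]>-.2)&(P[...,1]<.45)&(d>0)
    gm=box&(g>r*1.25)&(g>b*1.1)&(P[...,2]>.04)&(P[...,2]<.06)
    uv=np.argwhere(gm)[:,::-1]
    X=np.array([at_z(c,p,.05)[:2] for p in uv],np.float32)
    rc=cv2.minAreaRect(X);print(n,'rect',rc)
    for k,m in dict(blue=(b>r*1.8)&(b>g*1.4)&box,red=(r>g*2.5)&(r>b*2.5)&box).items():
        Q=P[m];print(k,m.sum(),Q.mean(0).round(4),Q.min(0).round(3),Q.max(0).round(3),np.argwhere(m).mean(0)[::-1])
        if k=='blue': print(cv2.minAreaRect(np.argwhere(m)[:,::-1].astype(np.float32)))
```

```text
top rect ((0.5772601962089539, 0.0968300849199295), (0.26787030696868896, 0.46377673745155334), 1.5889755487442017)
blue 99 [ 0.6337 -0.0934  0.129 ] [ 0.627 -0.119  0.048] [ 0.654 -0.07   0.152] [313.06060606 173.86868687]
((312.5, 173.5), (7.0, 15.0), 90.0)
red 23 [ 0.47   -0.0303  0.132 ] [ 0.465 -0.035  0.098] [ 0.477 -0.026  0.145] [292.43478261 229.91304348]
side rect ((0.5815888047218323, 0.10182155668735504), (0.26318201422691345, 0.47820645570755005), 1.779831051826477)
blue 47 [ 0.6357 -0.0854  0.1267] [ 0.628 -0.113  0.107] [ 0.647 -0.068  0.149] [255.38297872 184.65957447]
((255.57691955566406, 183.61537170410156), (4.9029035568237305, 13.139781951904297), 11.309932708740234)
red 42 [ 0.4739 -0.0285  0.1158] [ 0.469 -0.038  0.081] [ 0.481 -0.023  0.145] [297.92857143 199.38095238]
```

>>> play_rows(plan=[[[0,0,-40],0],[[0,0,-85],-6],[[40,-21,-95],-12],[[80,-42,-95],-18],[[120,-63,-95],-24],[[160,-84,-95],-30],[[200,-105,-95],-36],[[240,-126,-95],-42],[[280,-147,-95],-48],[[320,-168,-95],-54]], fingers=1)

```text
time_s: 1.9
position: [0.4523, -0.2906, 0.3139]
tcp_rot: [180.0, 0.0, 74.8]
force: [0.0, -0.7, 0.4]
opening: 0.0929
```

```bash
cat >> h.py <<'E'
def goto(p,yaw,s=None):
    s=s or get_state();a=np.radians(s['tcp_rot'][2]);d=np.array(p)-s['position']
    print('t',s['time_s'],'pos',s['position'].round(4),s['tcp_rot'].round(2),'op',s['opening'],'F',s['force'].round(1))
    print('shift mm',(1000*np.array([d[0]*np.cos(a)+d[1]*np.sin(a),d[0]*np.sin(a)-d[1]*np.cos(a),-d[2]])).round(1),'turn',round(s['tcp_rot'][2]-yaw,2))
E
python3 -c "
from h import *
goto([.60,-.09,.30],91.7)"
```

```text
t 1.9 pos [ 0.4523 -0.2906  0.3139] [1.7997e+02 1.0000e-02 7.4800e+01] op 0.09294383068656546 F [ 0.  -0.7  0.4]
shift mm [232.3  89.9  13.9] turn -16.9
```

>>> play_rows(plan=[[[35,13,2],-3],[[70,27,4],-6],[[105,40,6],-9],[[140,54,8],-12],[[175,68,10],-15],[[205,80,12],-17],[[232,90,14],-17],[[232,90,14],-17],[[232,90,14],-17],[[232,90,14],-17]])

```text
time_s: 2.9
position: [0.5995, -0.0932, 0.2998]
tcp_rot: [-180.0, 0.0, 91.5]
force: [0.3, 0.1, -0.4]
opening: 0.0931
```

Run:
```python
from h import *
c=cam('wrist');im,d=grab_frame('wrist');cv2.imwrite('pics/w1.png',im[:,:,::-1]);np.savez('w1.npz',im=im,d=d)
print(-c[1].T@c[2])
goto([.635,-.0895,.114],91.7)
P=cloud(c,d);r,g,b=[im[...,i].astype(int) for i in range(3)]
box=(P[...,0]>.35)&(P[...,0]<.8)&(P[...,1]>-.2)&(P[...,1]<.45)&(d>0)
for k,m in dict(blue=(b>r*1.8)&(b>g*1.4)&box,red=(r>g*2.5)&(r>b*2.5)&box).items():
    if m.sum():
        Q=P[m];zt=Q[:,2]; T=Q[(zt>.13)&(zt<.15)]
        print(k,m.sum(),np.median(Q,0).round(4),Q[:,2].max(),'top',len(T),T.mean(0).round(4) if len(T) else '')
        if len(T)>5: print(cv2.minAreaRect(T[:,:2].astype(np.float32)))
```

```text
[ 0.59746258 -0.01504798  0.46594254]
t 2.95 pos [ 0.5995 -0.0935  0.2999] [1.7999e+02 2.0000e-02 9.1490e+01] op 0.09315928276043679 F [ 1.  -0.7 -0.4]
shift mm [  3.   35.6 185.9] turn -0.21
blue 684 [ 0.6329 -0.0932  0.1394] 0.14177577908686964 top 526 [ 0.634  -0.0936  0.1393]
((0.634684145450592, -0.09214306622743607), (0.04477386921644211, 0.01208378653973341), 89.2313461303711)
red 472 [ 0.4788 -0.0314  0.1327] 0.14087508158507506 top 255 [ 0.4751 -0.0318  0.1379]
((0.47395986318588257, -0.0321752205491066), (0.01411393377929926, 0.013821817003190517), 19.596111297607422)
```

View pics/w1.png

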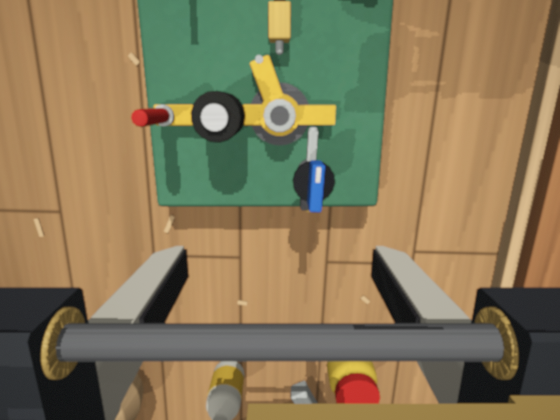

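>>> play_rows(plan=[[[1,18,20],0],[[2,35,50],0],[[2,35,80],0],[[2,35,110],0],[[2,35,140],0],[[2,35,160],0],[[2,35,175],0],[[2,35,182],0],[[2,35,186],0],[[2,35,186],0]])

```text
time_s: 3.95
position: [0.6351, -0.0899, 0.1142]
tcp_rot: [180.0, 0.0, 91.5]
force: [0.1, 0.1, -0.8]
opening: 0.0928
```

>>> play_rows(plan=[[[0,0,0],0],[[0,0,0],0],[[0,0,0],0],[[0,0,0],0],[[0,0,0],0],[[0,0,0],0],[[0,0,0],0],[[0,0,0],0],[[0,0,0],0],[[0,0,0],0]], fingers=0, force=40)

```text
time_s: 4.95
position: [0.6348, -0.0895, 0.1136]
tcp_rot: [-180.0, 0.0, 91.6]
force: [-0.1, 1.0, -0.8]
opening: 0.0177
```

Run:
```python
from h import *
im,d=grab_frame('wrist');cv2.imwrite('pics/w2.png',im[:,:,::-1])
goto([.6347,-.0915,.113],91.7);print(get_state()['ft_torque'])
```

```text
t 5.0 pos [ 0.6348 -0.0895  0.1136] [180.    -0.    91.56] op 0.013533555236194383 F [-0.1  0.  -0.5]
shift mm [-2.  -0.2  0.6] turn -0.14
[-0.02049356 -0.12058011 -0.01004179]
```

View pics/w2.png

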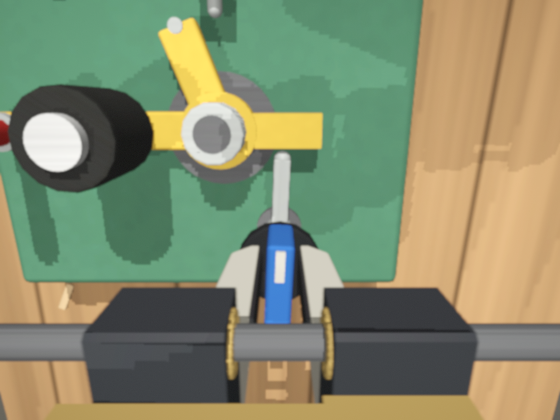

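>>> play_rows(plan=[[[0,0,0],0],[[0,0,0],0],[[0,0,0],0],[[0,0,0],0],[[0,0,0],4],[[0,0,0],9],[[0,0,0],14],[[0,0,0],20],[[0,0,0],26],[[0,0,0],32]])

```text
time_s: 6.0
position: [0.636, -0.0899, 0.1137]
tcp_rot: [179.8, -0.0, 59.3]
force: [4.9, -1.3, -4.4]
opening: 0.0118
```

>>> play_rows(plan=[[[0,0,0],6],[[0,0,0],12],[[0,0,0],18],[[0,0,0],23],[[0,0,0],28],[[0,0,0],33],[[0,0,0],36],[[0,0,0],38],[[0,0,0],38],[[0,0,0],38]])

```text
time_s: 7.0
position: [0.6371, -0.0914, 0.1137]
tcp_rot: [179.7, -0.2, 21.5]
force: [10.9, -8.9, -7.1]
opening: 0.0116
```

Run:
```python
from h import *
im,d=grab_frame('wrist');cv2.imwrite('pics/w3.png',im[:,:,::-1])
goto([.6347,-.0915,.113],21.7);print(get_state()['ft_torque'])
```

```text
t 7.05 pos [ 0.6371 -0.0914  0.1137] [179.74  -0.22  21.51] op 0.011721761692975008 F [10.9 -8.3 -7.8]
shift mm [-2.3 -0.8  0.7] turn -0.19
[-1.34750619 -1.71518363  0.0541476 ]
```

View pics/w3.png

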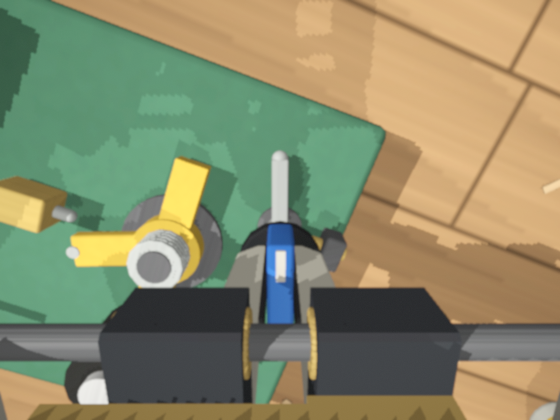

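>>> play_rows(plan=[[[0,0,0],0],[[0,0,0],0],[[0,0,0],0],[[0,0,0],0],[[0,0,0],0],[[0,0,-30],0],[[0,0,-70],0],[[0,0,-110],0],[[0,0,-150],0],[[0,0,-150],0]], fingers=0.7)

```text
time_s: 8.05
position: [0.6378, -0.0901, 0.2721]
tcp_rot: [179.6, -0.6, 21.6]
force: [2.2, -1.0, 0.3]
opening: 0.0652
```

Run:
```python
from h import *
c=cam('wrist');im,d=grab_frame('wrist');cv2.imwrite('pics/w4.png',im[:,:,::-1])
goto([.44,-.033,.27],1.7);print(get_state()['ft_torque'])
P=cloud(c,d);r,g,b=[im[...,i].astype(int) for i in range(3)]
m=(b>r*1.8)&(b>g*1.4)&(d>0)&(abs(P[...,2]-.139)<.008)
Q=P[m];print(len(Q),cv2.minAreaRect(Q[:,:2].astype(np.float32)))
```

```text
t 8.1 pos [ 0.6368 -0.0898  0.2685] [179.75  -0.38  21.57] op 0.06533549374712441 F [ 0.2  0.2 -0.4]
shift mm [-162.2 -125.2   -1.5] turn 19.87
[ 0.01316082  0.04737636 -0.00959319]
573 ((0.6350533962249756, -0.09237515926361084), (0.044963713735342026, 0.011426975950598717), 21.354026794433594)
```

View pics/w4.png

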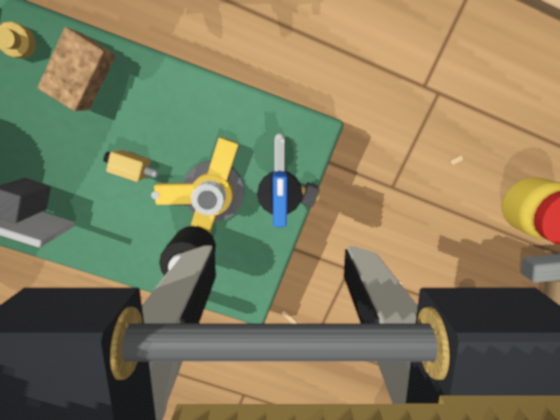

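>>> play_rows(plan=[[[-30,-23,0],4],[[-60,-45,0],8],[[-90,-68,0],12],[[-120,-90,0],16],[[-150,-113,0],20],[[-171,-129,0],20],[[-171,-129,0],20],[[-171,-129,0],20],[[-171,-129,0],20],[[-171,-129,0],20]])

```text
time_s: 9.1
position: [0.4288, -0.0326, 0.2632]
tcp_rot: [-180.0, 0.1, 1.5]
force: [-0.8, -0.2, -0.8]
opening: 0.0651
```

Run:
```python
from h import *
c=cam('wrist');im,d=grab_frame('wrist');cv2.imwrite('pics/w5.png',im[:,:,::-1])
P=cloud(c,d);r,g,b=[im[...,i].astype(int) for i in range(3)]
m=(r>g*2.5)&(r>b*2.5)&(d>0)&(abs(P[...,2]-.139)<.005)&(abs(P[...,1]+.03)<.06)
Q=P[m];q=cv2.minAreaRect(Q[:,:2].astype(np.float32));print(len(Q),q,Q.mean(0))
m=(r>g*2.5)&(r>b*2.5)&(d>0)&(abs(P[...,1]+.03)<.06)&(P[...,2]>.08);Q=P[m]
for a in (.08,.1,.12):
  T=Q[abs(Q[:,2]-a-.01)<.01];print(a,len(T),T.mean(0) if len(T) else '')
goto([q[0][0],q[0][1],.093],1.7)
```

```text
246 ((0.4736778736114502, -0.03221593424677849), (0.013613193295896053, 0.013694191351532936), 48.12339782714844) [ 0.47362591 -0.03232929  0.13883584]
0.08 7 [ 0.47985736 -0.03059065  0.0958703 ]
0.1 24 [ 0.47976159 -0.03175966  0.11144859]
0.12 243 [ 0.47407236 -0.03231985  0.13793712]
t 9.15 pos [ 0.4288 -0.0326  0.2632] [-1.7999e+02  6.0000e-02  1.5500e+00] op 0.065215779198815 F [-0.5  0.   1.3]
shift mm [ 44.9   0.9 170.2] turn -0.15
```

View pics/w5.png

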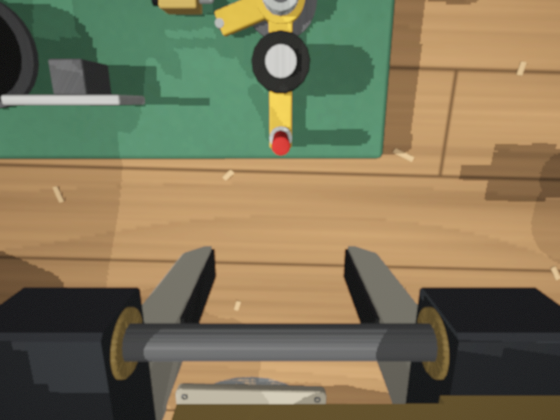

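>>> play_rows(plan=[[[22,0,10],0],[[45,0,40],0],[[45,0,75],0],[[45,0,105],0],[[45,0,130],0],[[45,0,150],0],[[45,0,163],0],[[45,0,169],0],[[45,0,169],0],[[45,0,169],0]])

```text
time_s: 10.15
position: [0.4741, -0.0313, 0.0956]
tcp_rot: [180.0, -0.1, 1.6]
force: [-0.2, -0.9, -0.1]
opening: 0.0652
```

>>> play_rows(plan=[[[0,0,0],0],[[0,0,0],0],[[0,0,0],0],[[0,0,0],0],[[0,0,0],0],[[0,0,0],0],[[0,0,0],0],[[0,0,0],0],[[0,0,0],0],[[0,0,0],0]], fingers=0, force=30)

```text
time_s: 11.15
position: [0.4734, -0.0317, 0.0947]
tcp_rot: [180.0, 0.0, 1.5]
force: [-0.2, -5.5, -0.1]
opening: 0.0155
```

Run:
```python
from h import *
im,d=grab_frame('wrist');cv2.imwrite('pics/w6.png',im[:,:,::-1])
goto([.4737,-.0322,.093],1.7);s=get_state();print(s['ft_torque'])
# arc plan
pv=np.array([.4737,-.0322])+.125*np.array([np.cos(np.radians(1.7)),np.sin(np.radians(1.7))])
a=np.radians(s['tcp_rot'][2])
for t in np.arange(0,.63,.05):
    f=np.radians(1.7)-t;p=pv-.125*np.array([np.cos(f),np.sin(f)]);dd=1000*(p-np.array([.4737,-.0322]))
    print(round(t,2),(dd[0]*np.cos(a)+dd[1]*np.sin(a)).round(1),(dd[0]*np.sin(a)-dd[1]*np.cos(a)).round(1),np.degrees(t).round(1))
```

```text
t 11.2 pos [ 0.4734 -0.0317  0.0947] [179.95  -0.     1.54] op 0.015445784617253294 F [-0.4 -4.4 -0.7]
shift mm [0.3 0.5 1.7] turn -0.16
[-0.89936754  0.03464024 -0.00562733]
0.0 0.0 0.0 0.0
0.05 0.1 -6.2 2.9
0.1 0.6 -12.5 5.7
0.15 1.4 -18.7 8.6
0.2 2.4 -24.8 11.5
0.25 3.8 -30.9 14.3
0.3 5.5 -37.0 17.2
0.35 7.5 -42.9 20.1
0.4 9.7 -48.7 22.9
0.45 12.3 -54.4 25.8
0.5 15.1 -60.0 28.6
0.55 18.3 -65.4 31.5
0.6 21.6 -70.6 34.4
```

View pics/w6.png

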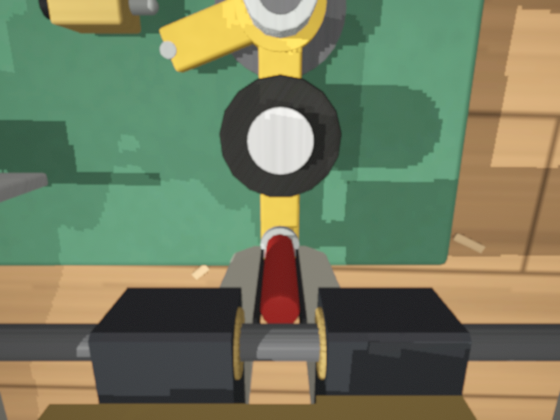

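>>> play_rows(plan=[[[0,-3,0],1.5],[[0.2,-6.5,0],3],[[0.4,-10.5,0],5],[[0.9,-15,0],7],[[1.5,-19.5,0],9],[[2.4,-24.8,0],11.5],[[3.5,-29.5,0],13.7],[[4.7,-34,0],15.8],[[6,-38.5,0],18],[[7.5,-43,0],20]])

```text
time_s: 12.2
position: [0.4797, 0.011, 0.0946]
tcp_rot: [179.9, -0.0, -18.6]
force: [0.3, -8.8, -0.2]
opening: 0.0157
```

>>> play_rows(plan=[[[0.1,-5,0],2.3],[[0.4,-10,0],4.6],[[0.9,-15,0],7],[[1.5,-20,0],9.2],[[2.4,-24.5,0],11.3],[[2.9,-27,0],12.5],[[3.2,-28.4,0],13.1],[[3.2,-28.4,0],13.1],[[3.2,-28.4,0],13.1],[[3.2,-28.4,0],13.1]])

```text
time_s: 13.2
position: [0.4915, 0.0364, 0.0946]
tcp_rot: [179.9, -0.0, -31.6]
force: [-1.0, -10.0, 0.8]
opening: 0.0156
```

Run:
```python
from h import *
s=get_state();goto([.4737,-.0322,.093],1.7,s);print(s['ft_torque'],s['qvel'].round(2))
pv=np.array([.4737,-.0322])+.125*np.array([np.cos(np.radians(1.7)),np.sin(np.radians(1.7))])
v=pv-s['position'][:2];print('r',np.hypot(*v),'theta tcp',np.radians(1.7)-np.arctan2(v[1],v[0]))
for n in ['wrist','top','side']:
    im,d=grab_frame(n);cv2.imwrite(f'pics/{n}7.png',im[:,:,::-1]);c=cam(n);P=cloud(c,d)
    r,g,b=[im[...,i].astype(int) for i in range(3)]
    m=(r>150)&(g>r*.55)&(b<r*.35)&(d>0)&(abs(P[...,2]-.067)<.006)&(P[...,0]<.54)&(P[...,0]>.42)&(abs(P[...,1])<.1)
    Q=P[m]
    if len(Q)>5:
        w=pv-Q.mean(0)[:2];print(n,len(Q),'arm theta',np.radians(1.7)-np.arctan2(w[1],w[0]),Q.mean(0))
    if n!='wrist':
        m=(b>r*1.8)&(b>g*1.4)&(d>0)&(abs(P[...,0]-.635)<.04)&(abs(P[...,1]+.09)<.04);print('blue',m.sum(),cv2.minAreaRect(P[m][:,:2].astype(np.float32)) if m.sum() else '')
a=cv2.imread('pics/top7.png')[100:290,130:400];cv2.imwrite('pics/top7c.png',cv2.resize(a,None,fx=2.9,fy=2.9,interpolation=cv2.INTER_CUBIC))
```

```text
t 13.2 pos [0.4915 0.0364 0.0946] [ 1.7986e+02 -5.0000e-02 -3.1570e+01] op 0.015574121069792326 F [ -1.  -10.    0.8]
shift mm [20.8 67.8  1.6] turn -33.27
[-1.618851    0.20482003  0.04818418] [ 0.01 -0.04 -0.03 -0.04 -0.11 -0.  ]
r 0.1252711228586196 theta tcp 0.5744464202247425
wrist 207 arm theta 0.505314408628375 [0.50198958 0.02129417 0.06704837]
blue 98 ((0.634251058101654, -0.09398487210273743), (0.04264911636710167, 0.023020055145025253), 23.21593475341797)
side 10 arm theta 0.6672129530002647 [0.50845087 0.03831784 0.06633143]
blue 85 ((0.6343663334846497, -0.08928902447223663), (0.0446435809135437, 0.015518239699304104), 23.220794677734375)
```

View pics/wrist7.png

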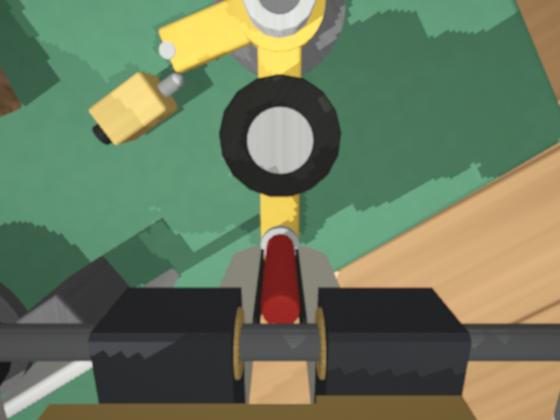

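View pics/top7c.png

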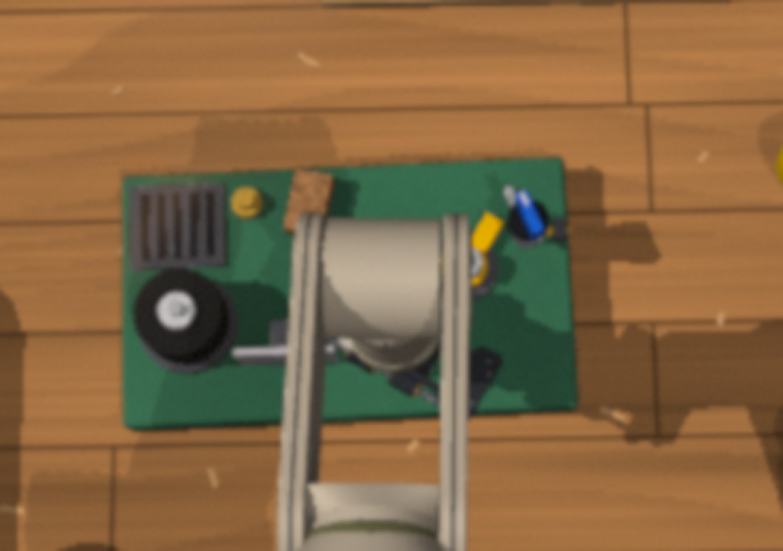

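```bash
python3 -c "
from h import *
s=get_state();print(s['time_s'],s['position'],s['tcp_rot'],s['force'],s['opening'],s['qvel'].round(2));print(finish_job())"
```

```text
13.35 [0.4915233  0.03641547 0.09462899] [ 1.7986006e+02 -4.8371992e-02 -3.1571193e+01] [-0.09821675 -9.89191658  1.1033383 ] 0.01575860694763812 [-0.08  0.07  0.01 -0.01 -0.01  0.13]
the job is handed in; nothing more can be done
None
```

I released the lock knob, then gripped the red post, swung the tensioner arm back, and handed the job in at 13.35 s. The gripper was still holding the post, at rest.

- **Lock knob:** I turned it about 70° clockwise (about 1.22 rad). The picture taken after letting go showed it staying at that angle, and the later top and side pictures agreed to within a few degrees.
- **Tensioner arm:** its angle is about 0.575 rad, worked out from the gripper position. That is past the 0.47 rad where the ratchet is fully clicked and short of the 0.72 rad end stop. The wrist picture showed the arm still lined up with the tool as when first gripped.
- **Force at the end:** the post pushed back with about 10 N, which fits the spring alone and gives no sign of a jam.
- **Check that disagreed:** rough arm angles from the yellow colour in the pictures gave 0.51 rad (wrist) and 0.67 rad (side). I relied on the gripper position instead, because those views were partly blocked. Both values still fall inside the allowed range.
- **Other objects:** I touched nothing else on purpose. In the last top picture the brass nut, the visible part of the cork block and the drum looked unmoved; I did not check the other loose items on the bench again.

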